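# Set a rivet in a bag's handle plate on a round-topped anvil

## Task

Balance the aluminium handle plate, lugs up, with its middle on the round top of the press's anvil setting it down gently, not dropping it, and let go of it so that it lies there level by itself. Then pull the red bar of the press fully down so that the pad presses on the middle of the plate, hold it down for a second, and ease it slowly back up until the arm stands fully home: never let it spring back. The plate must still lie balanced on the anvil at the end; leave the screwdriver, the white bin and the thread spool where they are.

Things in the scene. Friction and masses are not known exactly. Their poses are not given: they have to be found in the camera images.
- plate: Loose aluminium plate, 150 mm long (its x), 40 mm wide (its y), 10 mm thick, about 0.2 kg, flat on the bench, z up. Origin: middle of its underside, under its centre of mass. On top, 62 mm from the middle towards each end, a dark steel strap lug 11 mm high, 34 mm wide; a flat brass rivet head marks the middle. Can be gripped across its width at the middle.
- press: Green press fixed to the bench, base 250 x 110 x 14 mm, from 80 mm in front (-x) to 170 mm behind (+x) the anvil's axis. Origin: on the bench under that axis; x points to the hinge cheeks at the back (97 mm behind the axis, 109 mm high), y along the hinge. The standing arm and pad stay about 80 mm behind the axis, so keep a gripper's narrow side along x over the anvil.
- anvil_top (a point): Highest point of the anvil, 75 mm above the bench; axes as the press. The anvil is a bright steel post of 64 mm diameter with a hemispherical top (radius 32 mm).
- press_hinge (a point): Middle of the hinge line of the press arm: 115 mm behind the anvil's axis, 85 mm above the bench. Axes as the press; the arm turns about its y.
- press_arm (a joint): Angle of the green press arm, rad: 0 standing up (home, a spring pulls it there), 1.45 fully down against its stop, level over the anvil, having swung to the press's -x. From about 1.40 its round black pad (28 mm diameter, spring-backed) presses on the plate's middle, with about 7 N at the stop. It takes up to about 10 N at the bar.
- bar_mid (a point): Middle of the red cross bar at the arm's end: 18 mm diameter, 140 mm long, parallel to the press's y. At angle q it lies, from the hinge, at [-0.205c+0.040s, 0, 0.205s+0.040c] m along the press's x, y, z, with c=cos(1.45-q), s=sin(1.45-q). The arm (18 mm wide) meets the bar here, so grip it to one side.
- bar_left (a point): Grip point on the bar's axis, 48 mm to the press's +y side of its middle.
- bar_right (a point): Grip point on the bar's axis, 48 mm to the press's -y side of its middle.
- screwdriver: Loose screwdriver with a red handle, 190 mm long along its x, lying on the bench. Leave it alone.
- parts_bin: White open bin full of metal bag fittings, 170 x 240 mm, 80 mm high; origin at the middle of its underside. Leave it alone.
- spool: Spool of blue thread with white flanges, 56 mm diameter, 70 mm high; origin at the middle of its underside. Leave it alone.
Things that resemble listed ones, but are neither listed nor needed, are in the scene too. Of the things like the plate, leave any that is green or turquoise; of the rest the smaller one is meant.

How it is judged:
By the outcome, as a careful person would: the job done as asked, in the order asked, and still so for the second after the job is handed in, with the robot touching nothing.
It also fails if it takes over 72 s, if anything falls off the work surface, if the arm or the gripper's body presses on something with over 40 N, if the wrist force passes 120 N, or if a joint passes its speed limit or range.

## Robot

A 6-joint arm with a two-finger parallel gripper is mounted at the origin on the work surface. World frame = base frame: x ahead of the robot, y to its left, z up, the work surface at z = 0. Lengths are in m, angles in rad, forces in N, time in s.
With the tool pointing down it reaches from about 0.375 to 0.9 m from the base axis. Payload 3.1 kg.
Tool frame: the origin (TCP) lies midway between the tips of the shut fingers; the grasp point (between the pads) lies 19 mm behind it; x points along the fingers, z is the direction in which the jaws open and shut, and the axes are right-handed (so a half turn about x gives the same grasp; the last joint's range is limited). The gripper opens to 85 mm and grips with 20 to 120 N. Pads are 22 mm wide; open, the fingers measure 114 mm over their backs; the gripper's body (76 mm by 85 mm) begins 54 mm behind the grasp point. The pads swing forward as they close: fully open they stand 13 mm farther back than shut.
Start: joints at [-1.448, 0.527, 1.433, -0, 1.181, -0.178], TCP at [0.186, -0.597, 0.231] pointing down, gripper open.
Joint ranges: [-3.08, 3.08], [-0.75, 2.2], [0.22, 2.44], [-1.43, 4.57], [0, 2.65], [-2.85, 2.85]. Speed limits (rad/s): [2.79, 2.79, 3.14, 3.14, 3.14, 3.14].

## Interface

Orientations are given as a unit quaternion [x, y, z, w].
In Python, from station import status, snapshot, camera_params, ticket gives the robot as it stands.
- The arm moves only by the tool arm_command, never from a script. Its argument "series" is a list that holds one entry, the list of rows, each a list of 4 numbers: the shift along the tool's x, y, z in mm, then the turn about the tool's x in rad. A call has 1 to 10 rows; each row shifts and turns the commanded pose from where the row before left it, along the tool's axes as they then stand; what a row does not reach is not made up. A row lasts 1/10 s, in which the tool goes at most 50 mm and 8.59 degrees, less where a joint would pass 70% of its speed; a pose out of reach is approached as far as the arm can. A call is refused whole if a number of a shift passes 50 or a number of a turn 0.15, either way. A call with a gripper value outside its range is refused whole. "jaw" is the opening in per cent of the stroke, from 0 (shut) to 100 (fully open), set as the call begins (left out, the last holds). The fingers move at their own pace and stop on an object; "force" is the grip in N (left out, the last holds). Time passes only in rows, so rows that do not move let the fingers close. It gives the time, the measured TCP pose, the force and the opening at its end, in the units of the state.
- status.sense(): the state, without advancing time (a new reading comes with each control period).
- snapshot(name): name is "scene" or "top" or "wrist"; returns the picture (480x640x3 uint8, red, green, blue); there is no depth.
- camera_params(name): a dict with "fovy" (degrees; the focal length in pixels is half the picture's height over the tangent of half this angle, whatever the lens; pixels are square), "cx", "cy" (the principal point, pixels), "extrinsics" (4x4, takes a point from camera to world coordinates); the wrist camera has in their place "mount" (4x4, takes a point from camera to tool coordinates, whose origin is the TCP and whose axes are the tool frame's). Camera axes: x right, y down, z forward; pixel columns grow to the right and rows downward; lengths in m; the calibration is good to about 2 mm. A picture is of the moment at which its call begins: read the wrist's pose just before it. camera_params takes no time and is no camera call.
- ticket.sign_off(): hands the job in, once; it reports no verdict.
The state is a dict: "t": time; "q": joint angles; "qd": joint speeds; "tau": joint torques, N m; "tcp_pos": TCP position; "tool_rot": TCP orientation; "force": force on the tool from outside, world axes, zero at the start; "ft_torque": the same for the moment, N m; "finger_gap": opening from 0.0 (shut) to 1.0 (fully open).
Only numpy, scipy, OpenCV 4.12 (cv2) and the standard library are available. Lean on these libraries where they do the work, as an engineer would, in place of code of your own. Each camera call takes 0.05 s, during which the arm holds its last target. There are 200 camera calls.

## Working session

There is one attempt and no reset: what is moved stays moved. The work goes in short steps, Python scripts to look and compute and a tool call to move; the robot and the scene stay as the last step left them, time stands still between calls to the robot, and variables do not carry over. Pictures are saved under pics/ and viewed, about 8 in all and at most 12, crops included, and the job is handed in when it is done.

Besides the shell and the picture viewer there is one more tool, called after "Call:" as name(argument=value, ...), one argument or row to a line, values as JSON. arm_command: Moves the arm, as the interface text tells. Its arguments: {"type":"object","properties":{"series":{"type":"array"},"jaw":{"type":"number"},"force":{"type":"number"}},"required":["series"]}

```bash
mkdir -p pics; ls
python3 - <<'E'
from station import status,snapshot,camera_params
import cv2,numpy as np
print(status.sense())
for n in("scene","top","wrist"):
    print(n,camera_params(n)); cv2.imwrite(f"pics/{n}0.png",snapshot(n)[:,:,::-1])
E
```

```text
pics
{'t': 0.0, 'q': array([-1.44748816e+00,  5.28476597e-01,  1.43392452e+00,  1.70017934e-05,
        1.18141856e+00, -1.78495914e-01]), 'qd': array([-0.00093609,  0.00057147,  0.00023212, -0.00043735, -0.00141804,
       -0.00158468]), 'tau': array([-2.17224311e-03, -4.42361820e+01, -1.78025150e+01, -4.05635819e-04,
        8.43497372e-03, -6.78249478e-06]), 'tcp_pos': array([ 0.18572047, -0.59600073,  0.23032017]), 'tool_rot': array([ 0.41973025,  0.57001836, -0.41857881,  0.56894408]), 'force': array([-0.76849296,  0.45539104, -0.41910655]), 'ft_torque': array([-0.04216251,  0.00285001, -0.04323478]), 'finger_gap': 0.9989958066104425}
scene {'fovy': 49.02889456958552, 'cx': 316.49392813287903, 'cy': 247.0653038154803, 'extrinsics': array([[ 0.82269164,  0.39495433, -0.40888817,  1.03660318],
       [ 0.56812382, -0.54545881,  0.61620614, -0.83338315],
       [ 0.02034163, -0.73924675, -0.67312737,  1.08641536],
       [ 0.        ,  0.        ,  0.        ,  1.        ]])}
top {'fovy': 50.5047514539463, 'cx': 322.09308663646743, 'cy': 234.48502957258574, 'extrinsics': array([[ 0.08795268, -0.97008631,  0.22626728,  0.23126502],
       [-0.99609894, -0.08728343,  0.01298073, -0.03038354],
       [ 0.00715695, -0.22652629, -0.97397876,  1.42903377],
       [ 0.        ,  0.        ,  0.        ,  1.        ]])}
wrist {'fovy': 68.03400486979746, 'cx': 324.7797809095799, 'cy': 239.71457600088476, 'mount': array([[-4.23454770e-04, -2.60598363e-01,  9.65447209e-01,
        -1.42311698e-01],
       [ 3.66040058e-04, -9.65447271e-01, -2.60598220e-01,
         6.43738942e-02],
       [ 9.99999843e-01,  2.43040794e-04,  5.04212693e-04,
         1.92662967e-04],
       [ 0.00000000e+00,  0.00000000e+00,  0.00000000e+00,
         1.00000000e+00]])}
```

View pics/top0.png

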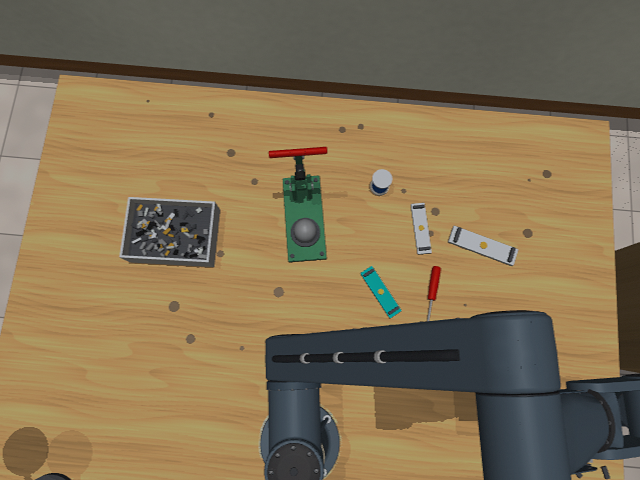

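View pics/scene0.png

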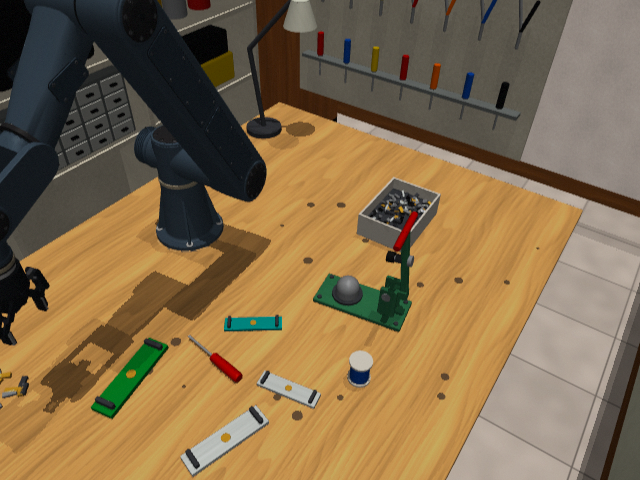

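The top picture shows what could be taken for the plate: turquoise (380,292), small silver (421,228), large silver (483,245). The scene picture adds a green one at (130,375). I choose the small silver plate at top (421,228), scene (289,388). The press's anvil is at (305,231) and its red bar at (298,153).

```bash
cat > h.py <<'E'
import numpy as np,cv2
from station import status,snapshot,camera_params
from scipy.spatial.transform import Rotation as R
def cam(n,st=None):
    p=camera_params(n); f=240/np.tan(np.radians(p['fovy'])/2)
    if n=='wrist':
        T=np.eye(4);T[:3,:3]=R.from_quat(st['tool_rot']).as_matrix();T[:3,3]=st['tcp_pos'];E=T@p['mount']
    else:E=p['extrinsics']
    return f,p['cx'],p['cy'],E
def ray(c,u,v):
    f,cx,cy,E=c; d=E[:3,:3]@np.array([(u-cx)/f,(v-cy)/f,1]); return E[:3,3],d
def onz(c,u,v,z):
    o,d=ray(c,u,v); return o+d*(z-o[2])/d[2]
def proj(c,P):
    f,cx,cy,E=c; q=E[:3,:3].T@(np.asarray(P)-E[:3,3]); return np.array([cx+f*q[0]/q[2],cy+f*q[1]/q[2]])
def blob(m,x0,y0,x1,y1):
    k=np.zeros(m.shape,np.uint8);k[y0:y1,x0:x1]=m[y0:y1,x0:x1]
    cs,_=cv2.findContours(k,cv2.RETR_EXTERNAL,cv2.CHAIN_APPROX_NONE)
    return max(cs,key=cv2.contourArea)
E
python3 - <<'E'
from h import *
c=cam('top');im=cv2.imread('pics/top0.png');h=cv2.cvtColor(im,cv2.COLOR_BGR2HSV);H,S,V=cv2.split(h)
# plate: low saturation bright
k=blob(((S<40)&(V>120)).astype(np.uint8),405,198,438,260)
r=cv2.minAreaRect(k);print('plate',r);bx=cv2.boxPoints(r)
w=np.array([onz(c,u,v,.010)[:2] for u,v in bx]);print(w.round(4),w.mean(0),np.linalg.norm(np.diff(w,axis=0),axis=1))
k=blob(((H>15)&(H<32)&(S>130)&(V>120)).astype(np.uint8),414,220,430,237);m=cv2.moments(k);u,v=m['m10']/m['m00'],m['m01']/m['m00'];print('rivet',u,v,onz(c,u,v,.01))
k=blob(((S>150)&((H<8)|(H>172))&(V>80)).astype(np.uint8),260,140,335,165)
r=cv2.minAreaRect(k);bx=cv2.boxPoints(r);print('bar',r)
w=np.array([onz(c,u,v,.293)[:2] for u,v in bx]);print(w.round(4),w.mean(0))
k=blob(((H>50)&(H<85)&(S>80)).astype(np.uint8),275,165,335,270)
bx=cv2.approxPolyDP(cv2.convexHull(k),3,True)[:,0];
for u,v in bx: print('base',u,v,onz(c,u,v,.014)[:2].round(4))
k=blob((S<40).astype(np.uint8),285,210,325,250);print('anvil',cv2.fitEllipse(k)); (u,v),_,_=cv2.fitEllipse(k);print(onz(c,u,v,.043))
cs=cam('scene')
im2=cv2.imread('pics/scene0.png')
a=cv2.resize(im[190:270,270:440],None,fx=4,fy=4,interpolation=cv2.INTER_CUBIC)
b=cv2.resize(im2[260:420,250:420],None,fx=4,fy=4,interpolation=cv2.INTER_CUBIC)[:,:]
cv2.imwrite('pics/crop1.png',np.vstack([cv2.resize(a,(680,320)),])); cv2.imwrite('pics/crop2.png',cv2.resize(b,(600,565)))
E
```

```text
plate ((420.2699890136719, 224.88998413085938), (44.5477294921875, 14.142135620117188), 81.8698959350586)
[[ 0.675  -0.2584]
 [ 0.6847 -0.2987]
 [ 0.5552 -0.3222]
 [ 0.5458 -0.2827]] [ 0.61518154 -0.29049631] [0.04150538 0.13165362 0.04066837]
rivet 420.927536231884 227.28985507246375 [ 0.60757589 -0.29280838  0.01      ]
bar ((297.5337829589844, 151.96095275878906), (7.054311752319336, 57.50480270385742), 85.8150863647461)
[[ 0.6882  0.1297]
 [ 0.7113 -0.0054]
 [ 0.6936 -0.0082]
 [ 0.6706  0.1265]] [0.69094939 0.06065906]
base 318 176 [0.7344 0.0159]
base 325 258 [ 0.4928 -0.0257]
base 289 261 [0.4752 0.0747]
base 283 179 [0.7159 0.1171]
anvil ((304.8187255859375, 231.94496154785156), (27.791032791137695, 28.084951400756836), 47.86209487915039)
[0.55619627 0.03689477 0.043     ]
```

View pics/crop1.png

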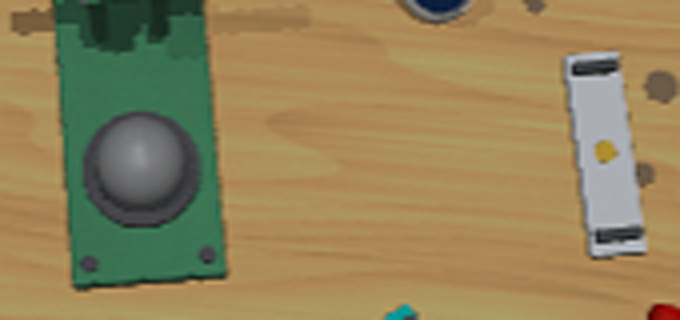

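Run:
```python
from h import *
s=status.sense();print(R.from_quat(s['tool_rot']).as_matrix().round(3))
c=cam('top');print(onz(c,304.8,231.9,.02))
```

```text
[[-0.     0.955  0.297]
 [ 0.002  0.297 -0.955]
 [-1.     0.    -0.002]]
[0.56171436 0.03807683 0.02      ]
```

Call:
arm_command(
  series=[
    [[5.7, 35.2, -11.8, 0], [5.7, 35.2, -11.8, 0], [5.7, 35.2, -11.8, 0], [5.7, 35.2, -11.8, 0], [5.7, 35.2, -11.8, 0], [5.7, 35.2, -11.8, 0], [5.7, 35.2, -11.8, 0]],
  ],
  jaw=100,
  force=40,
)

```text
t: 0.85
tcp_pos: [0.3975, -0.4435, 0.1909]
tool_rot: [0.419, 0.57, -0.419, 0.569]
force: [0.6, -0.3, 0.6]
finger_gap: 0.999
```

Call:
arm_command(
  series=[
    [[5.7, 35.2, -11.8, 0], [5.7, 35.2, -11.8, 0], [5.7, 35.2, -11.8, 0], [5.7, 35.2, -11.8, 0], [5.7, 35.2, -11.8, 0], [5.7, 35.2, -11.8, 0], [5.7, 35.2, -11.8, 0]],
  ],
)

```text
t: 1.55
tcp_pos: [0.6082, -0.2913, 0.1509]
tool_rot: [0.419, 0.57, -0.419, 0.569]
force: [0.8, 0.3, -0.2]
finger_gap: 0.999
```

Call:
arm_command(
  series=[
    [[0, 0, 0, -0.15], [0, 0, 0, -0.15], [0, 0, 0, -0.15], [0, 0, 0, -0.15], [0, 0, 0, -0.15], [0, 0, 0, -0.15], [0, 0, 0, -0.15], [0, 0, 0, -0.15], [0, 0, 0, -0.15], [0, 0, 0, -0.15]],
  ],
)

```text
t: 2.55
tcp_pos: [0.607, -0.2923, 0.1511]
tool_rot: [-0.083, 0.702, 0.084, 0.702]
force: [-1.0, 0.8, 0.1]
finger_gap: 0.997
```

Call:
arm_command(
  series=[
    [[0, 0, 0, -0.15], [0, 0, 0, -0.15], [0, 0, 0, -0.15], [0, 0, 0, -0.15], [0, 0, 0, -0.15], [0, 0, 0, -0.15], [0, 0, 0, -0.15], [0, 0, 0, -0.15], [0, 0, 0, -0.15], [0, 0, 0, -0.15]],
  ],
)

```text
t: 3.55
tcp_pos: [0.607, -0.2924, 0.1511]
tool_rot: [-0.539, 0.457, 0.54, 0.457]
force: [0.7, 0.6, -0.0]
finger_gap: 0.998
```

Call:
arm_command(
  series=[
    [[0, 0, 0, 0], [0, 0, 0, 0]],
  ],
)

```text
t: 3.75
tcp_pos: [0.607, -0.2924, 0.1512]
tool_rot: [-0.537, 0.459, 0.538, 0.459]
force: [0.4, 0.6, 0.7]
finger_gap: 1.003
```

Run:
```python
from h import *
s=status.sense();print(s['t'],s['tcp_pos'],s['q'].round(3),R.from_quat(s['tool_rot']).as_matrix().round(3))
im=snapshot('wrist')[:,:,::-1].copy();cv2.imwrite('pics/w1.png',im)
print(proj(cam('wrist',s),[.6076,-.2928,.01]))
np.save('s1.npy',np.r_[s['tcp_pos'],s['tool_rot']])
```

```text
3.75 [ 0.60703216 -0.29238122  0.1511802 ] [-0.614  0.682  1.371 -0.     1.089 -2.342] [[-0.001 -0.988 -0.156]
 [ 0.    -0.156  0.988]
 [-1.     0.001  0.   ]]
[324.68601041 229.39719477]
```

View pics/w1.png

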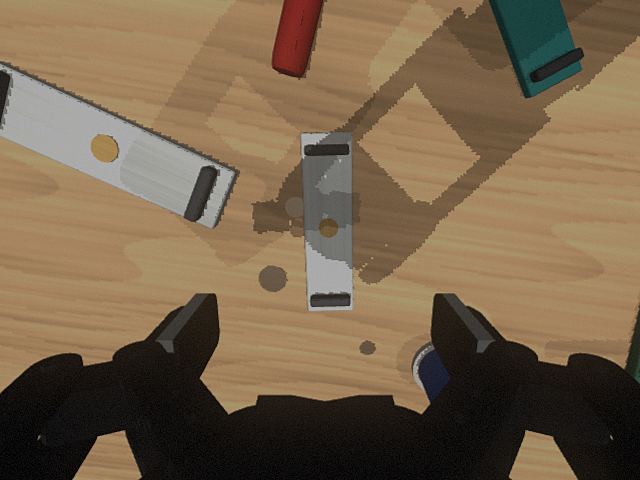

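The wrist picture shows the small plate at the centre: rivet at (328,228), lugs at (327,150) and (330,300), between the open fingers. The spool at (430,375) is clear of them.

Run:
```python
from h import *
a=np.load('s1.npy');s=dict(tcp_pos=a[:3],tool_rot=a[3:]);c=cam('wrist',s)
im=cv2.imread('pics/w1.png');H,S,V=cv2.split(cv2.cvtColor(im,cv2.COLOR_BGR2HSV))
def cen(k): m=cv2.moments(k);return m['m10']/m['m00'],m['m01']/m['m00']
k=blob(((S>100)&(H>10)&(H<30)).astype(np.uint8),316,216,341,240);u=cen(k);Rv=onz(c,*u,.0105);print('rivet',u,Rv,cv2.contourArea(k))
P=[]
for b in((304,140,352,160),(304,290,352,310)):
    k=blob((V<75).astype(np.uint8),*b);u=cen(k);P.append(onz(c,*u,.020));print(u,cv2.boundingRect(k),P[-1])
d=P[1]-P[0];print('len',np.linalg.norm(d),'yaw',np.arctan2(d[1],d[0]),'mid',(P[0]+P[1])/2)
Rm=R.from_quat(a[3:]).as_matrix();print('tool y yaw-pi',np.arctan2(-Rm[1,1],-Rm[0,1]))
for nm,q in(('rivet',Rv),('mid',(P[0]+P[1])/2)):print(nm,Rm.T@(q-a[:3])*1000)
```

```text
rivet (328.1164983164983, 227.58316498316498) [ 0.60553781 -0.29028938  0.0105    ] 247.5
(326.5229357798165, 149.42889908256882) (305, 144, 44, 12) [ 0.54448577 -0.3014264   0.02      ]
(329.8480861244019, 299.80183413078146) (311, 294, 39, 13) [ 0.66423954 -0.2794471   0.02      ]
len 0.12175407677653761 yaw 0.18151724115044407 mid [ 0.60436265 -0.29043675  0.02      ]
tool y yaw-pi 0.1570653763929178
rivet [140.68184384   1.07669667   2.23303598]
mid [131.18247061   2.26530459   2.27580733]
```

Call:
arm_command(
  series=[
    [[0, 1.4, 2.2, -0.024], [25, 0, 0, 0], [25, 0, 0, 0], [25, 0, 0, 0], [25, 0, 0, 0], [20, 0, 0, 0], [15, 0, 0, 0], [6, 0, 0, 0], [4, 0, 0, 0], [0, 0, 0, 0]],
  ],
)

```text
t: 4.8
tcp_pos: [0.6057, -0.2907, 0.0067]
tool_rot: [0.544, -0.452, -0.544, -0.452]
force: [-0.2, 0.2, -0.1]
finger_gap: 1.002
```

Call:
arm_command(
  series=[
    [[0, 0, 0, 0], [0, 0, 0, 0], [0, 0, 0, 0], [0, 0, 0, 0], [0, 0, 0, 0], [0, 0, 0, 0], [0, 0, 0, 0], [0, 0, 0, 0]],
  ],
  jaw=30,
  force=40,
)

```text
t: 5.6
tcp_pos: [0.6059, -0.2907, 0.0077]
tool_rot: [0.544, -0.452, -0.544, -0.452]
force: [-1.4, 0.2, 5.6]
finger_gap: 0.435
```

Call:
arm_command(
  series=[
    [[-5, 0, 0, 0], [-10, 0, 0, 0], [-20, 0, 0, 0], [-30, 0, 0, 0], [-30, 0, 0, 0], [-30, 0, 0, 0], [-19, 0, 0, 0], [0, 0, 0, 0], [0, 0, 0, 0]],
  ],
)

```text
t: 6.5
tcp_pos: [0.6051, -0.2903, 0.1503]
tool_rot: [-0.544, 0.452, 0.544, 0.452]
force: [0.8, 0.6, -2.4]
finger_gap: 0.434
```

Run:
```python
from h import *
s=status.sense();print(s)
im=snapshot('wrist')[:,:,::-1].copy();cv2.imwrite('pics/w2.png',im)
np.save('s2.npy',np.r_[s['tcp_pos'],s['tool_rot']])
```

```text
{'t': 6.5, 'q': array([-6.13456259e-01,  6.79674611e-01,  1.37930246e+00, -3.69371089e-06,
        1.08308218e+00, -2.36846519e+00]), 'qd': array([-4.81463004e-04,  3.33368862e-02,  2.53335850e-02, -1.60634802e-03,
        3.22488999e-03,  5.79592640e-05]), 'tau': array([ 1.18585298e-02, -5.26118016e+01, -1.79519856e+01,  4.73788386e-03,
       -7.34604523e-02,  4.84274312e-05]), 'tcp_pos': array([ 0.60509054, -0.29027815,  0.15034627]), 'tool_rot': array([-0.5437047 ,  0.45190637,  0.54403339,  0.45187776]), 'force': array([ 0.75215047,  0.56813469, -2.43144428]), 'ft_torque': array([-0.01002115,  0.03852039, -0.02409708]), 'finger_gap': 0.4336577342168756}
```

View pics/w2.png

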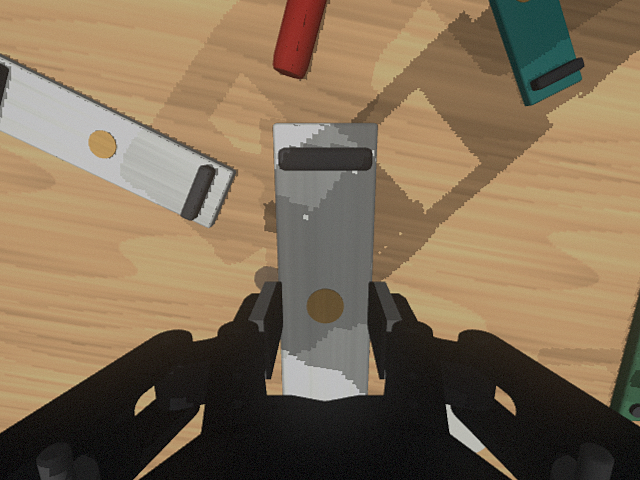

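The plate hangs in the jaws, level. The rivet is at (325,305), between the pads, and the far lug is at (325,159). Next I get its tool coordinates and the route to the anvil.

Run:
```python
from h import *
a=np.load('s2.npy');s=dict(tcp_pos=a[:3],tool_rot=a[3:]);c=cam('wrist',s);Rm=R.from_quat(a[3:]).as_matrix()
im=cv2.imread('pics/w2.png');H,S,V=cv2.split(cv2.cvtColor(im,cv2.COLOR_BGR2HSV))
def cen(k): m=cv2.moments(k);return m['m10']/m['m00'],m['m01']/m['m00']
k=blob(((S>100)&(H>10)&(H<30)).astype(np.uint8),300,280,350,330);u=cen(k)
for d in(-.004,-.0023,0):print('rivet',u,d,Rm.T@(onz(c,*u,a[2]-d)-a[:3])*1000)
k=blob((V<75).astype(np.uint8),275,145,377,174);u=cen(k);print(cv2.boundingRect(k))
print('lug',u,Rm.T@(onz(c,*u,a[2]+.0023+.0095)-a[:3])*1000)
# width of plate at rivet row -> depth
print(np.where((S[240]<40)&(V[240]>75))[0][[0,-1]])
yaw=np.arctan2(-Rm[1,1],-Rm[0,1]);print('yaw',yaw)
t=np.array([.5600,.0377,a[2]]);print('to anvil, tool mm',Rm.T@(t-a[:3])*1000)
```

```text
rivet (324.76805330452004, 305.6086799927967) -0.004 [-3.99978673  1.06425798 -0.40876516]
rivet (324.76805330452004, 305.6086799927967) -0.0023 [-2.30005469  0.24760358 -0.40914695]
rivet (324.76805330452004, 305.6086799927967) 0 [-4.17226569e-04 -8.57281801e-01 -4.09663478e-01]
(279, 148, 93, 23)
lug (325.0245197168857, 158.86408830468486) [-11.77971568  62.14960065  -0.335593  ]
[278 372]
yaw 0.18421438621816646
to anvil, tool mm [ 1.04511908e-01 -1.57495317e+01  3.30688316e+02]
```

Call:
arm_command(
  series=[
    [[0, -1.6, 15, 0], [0, -1.6, 25, 0], [0, -1.6, 30, 0], [0, -1.6, 32, 0], [0, -1.6, 32, 0], [0, -1.6, 32, 0], [0, -1.6, 30, 0], [0, -1.6, 25, 0], [0, -1.6, 15, 0], [0, -1.6, 0, 0]],
  ],
)

```text
t: 7.55
tcp_pos: [0.5765, -0.0529, 0.1496]
tool_rot: [-0.543, 0.451, 0.546, 0.451]
force: [0.5, 0.2, -2.5]
finger_gap: 0.432
```

Call:
arm_command(
  series=[
    [[0, 0, 0, 0], [0, 0, 0, 0], [0, 0, 0, 0]],
  ],
)

```text
t: 7.85
tcp_pos: [0.5783, -0.0569, 0.1504]
tool_rot: [0.544, -0.452, -0.543, -0.452]
force: [-0.3, 0.0, -1.9]
finger_gap: 0.433
```

Run:
```python
from h import *
s=status.sense();print(s['t'],s['tcp_pos'])
im=snapshot('wrist')[:,:,::-1].copy();cv2.imwrite('pics/w3.png',im)
np.save('s3.npy',np.r_[s['tcp_pos'],s['tool_rot']])
```

```text
7.85 [ 0.57831299 -0.05690082  0.15042201]
```

View pics/w3.png

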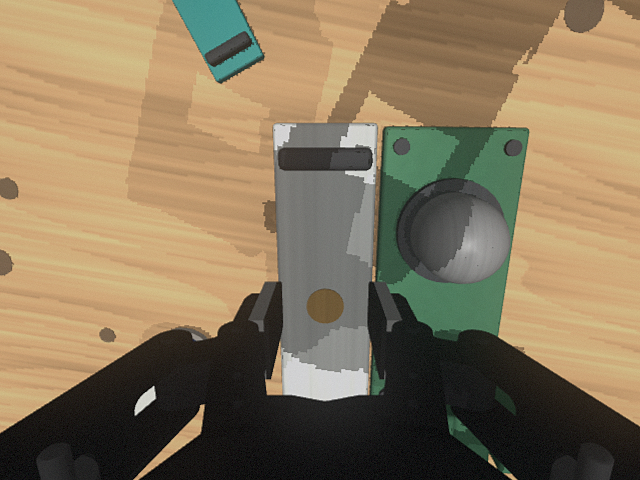

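The wrist picture shows the anvil's hemisphere at about (461,237), its right outline clear against the green base. The base's front corners are at (384,127) and (529,128).

Run:
```python
from h import *
from scipy.optimize import least_squares
a=np.load('s3.npy');s=dict(tcp_pos=a[:3],tool_rot=a[3:]);c=cam('wrist',s);Rm=R.from_quat(a[3:]).as_matrix()
im=cv2.imread('pics/w3.png');H,S,V=cv2.split(cv2.cvtColor(im,cv2.COLOR_BGR2HSV))
pts=[]
for t in np.radians(np.arange(-50,61,3)):
    r=np.arange(30,75,.5);u=461+r*np.cos(t);v=237+r*np.sin(t)
    sv=cv2.remap(S.astype(np.float32),u.astype(np.float32)[None],v.astype(np.float32)[None],1)[0]
    i=np.argmax(sv>50)
    if sv[i]>50:pts.append((u[i],v[i]))
print(len(pts),np.array(pts[::6]).round(1).tolist())
rays=[ray(c,*p) for p in pts]
def f(x):
    C=np.array([x[0],x[1],.043]);return [np.linalg.norm(np.cross(C-o,d))/np.linalg.norm(d)-.032 for o,d in rays]
q=least_squares(f,[.56,.038],loss='soft_l1',f_scale=.0005);r=np.array(f(q.x));print(q.x,'rms mm',r.std()*1e3,abs(r).max()*1e3)
A=np.array([*q.x,.075]);print('anvil in tool mm',Rm.T@(A-a[:3])*1000)
# base edges
g=((H>50)&(H<90)&(S>60)).astype(np.uint8)
P=[]
for v in list(range(150,275,5)):
    row=np.where(g[v,378:420])[0]
    if len(row):P.append(onz(c,378+row[0],v,.014)[:2])
Q=[]
for v in range(150,320,5):
    row=np.where(g[v,500:540])[0]
    if len(row):Q.append(onz(c,500+row[-1],v,.014)[:2])
F=[]
for u in range(392,520,5):
    col=np.where(g[110:145,u])[0]
    if len(col):F.append(onz(c,u,110+col[0],.014)[:2])
mid=[]
for n,X in(('left',P),('right',Q),('front',F)):
    vx,vy,x0,y0=cv2.fitLine(np.float32(X),cv2.DIST_HUBER,0,.001,.001).ravel();print(n,np.arctan(vy/vx),np.arctan(-vx/vy),x0,y0)
```

```text
37 [[495.1, 196.4], [502.6, 211.0], [507.6, 225.4], [510.4, 240.5], [506.9, 255.5], [498.9, 268.8], [486.7, 278.1]]
[0.55974229 0.03992776] rms mm 1.3114344601850874 4.845935270454876
anvil in tool mm [75.38533127  0.69217751 98.61894136]
left 0.18307154 -1.3877248 0.5593306 -0.016639424
right 0.17302912 -1.3977672 0.55426073 0.09237421
front -1.3984429 0.17235346 0.48212582 0.029545046
```

Run:
```python
from h import *
from scipy.optimize import least_squares
a=np.load('s3.npy');s=dict(tcp_pos=a[:3],tool_rot=a[3:]);c=cam('wrist',s);Rm=R.from_quat(a[3:]).as_matrix()
im=cv2.imread('pics/w3.png');H,S,V=cv2.split(cv2.cvtColor(im,cv2.COLOR_BGR2HSV))
def edge(S,u0,v0,ts,rm,th,im):
    out=[]
    for t in np.radians(ts):
        r=np.arange(*rm,.25);u=u0+r*np.cos(t);v=v0+r*np.sin(t)
        sv=cv2.remap(S.astype(np.float32),u.astype(np.float32)[None],v.astype(np.float32)[None],1)[0]
        i=np.argmax(sv>th);out.append((u[i],v[i]))
    return out
for th in (60,90):
  ts=np.arange(-70,81,6);pts=edge(S,461,237,ts,(35,75),th,im)
  rays=[ray(c,*p) for p in pts]
  def f(x,rs=rays):
    C=np.array([x[0],x[1],.043]);return np.array([np.linalg.norm(np.cross(C-o,d))/np.linalg.norm(d)-.032 for o,d in rs])
  q=least_squares(f,[.56,.038],loss='soft_l1',f_scale=.0003)
  print(th,q.x);print([(int(t),round(x*1e3,1)) for t,x in zip(ts,f(q.x))])
  k=[r for r,t,x in zip(rays,ts,f(q.x)) if abs(x)<.001];q=least_squares(lambda x:f(x,k),q.x);print(len(k),q.x,Rm.T@(np.r_[q.x,.075]-a[:3])*1e3)
b=cv2.resize(im[170:300,380:540],(800,650))[:600]
for u,v in pts: cv2.circle(b,(int((u-380)*5),int((v-170)*5)),3,(0,0,255),-1)
cv2.imwrite('pics/crop3.png',b)
```

```text
60 [0.55959029 0.04015963]
[(-70, np.float64(8.0)), (-64, np.float64(7.0)), (-58, np.float64(5.9)), (-52, np.float64(4.8)), (-46, np.float64(3.7)), (-40, np.float64(2.4)), (-34, np.float64(1.0)), (-28, np.float64(0.0)), (-22, np.float64(-0.8)), (-16, np.float64(-0.9)), (-10, np.float64(-0.7)), (-4, np.float64(-0.6)), (2, np.float64(-0.4)), (8, np.float64(-0.5)), (14, np.float64(-0.3)), (20, np.float64(-0.1)), (26, np.float64(-0.1)), (32, np.float64(-0.0)), (38, np.float64(0.2)), (44, np.float64(0.2)), (50, np.float64(0.5)), (56, np.float64(0.4)), (62, np.float64(0.4)), (68, np.float64(0.7)), (74, np.float64(0.6)), (80, np.float64(0.7))]
19 [0.5604244  0.03994408] [7.53855401e+01 1.84515790e-02 9.85110863e+01]
90 [0.55899782 0.04342733]
[(-70, np.float64(7.8)), (-64, np.float64(6.4)), (-58, np.float64(6.5)), (-52, np.float64(9.1)), (-46, np.float64(-9.2)), (-40, np.float64(-9.7)), (-34, np.float64(10.8)), (-28, np.float64(5.7)), (-22, np.float64(2.6)), (-16, np.float64(0.4)), (-10, np.float64(-1.1)), (-4, np.float64(-1.1)), (2, np.float64(-2.0)), (8, np.float64(-2.9)), (14, np.float64(-2.9)), (20, np.float64(-2.3)), (26, np.float64(-1.3)), (32, np.float64(1.8)), (38, np.float64(2.8)), (44, np.float64(5.7)), (50, np.float64(9.7)), (56, np.float64(14.8)), (62, np.float64(0.3)), (68, np.float64(-9.1)), (74, np.float64(0.8)), (80, np.float64(1.0))]
3 [0.55930565 0.04419755] [ 75.38383431   0.34595866 102.89701034]
```

View pics/crop3.png

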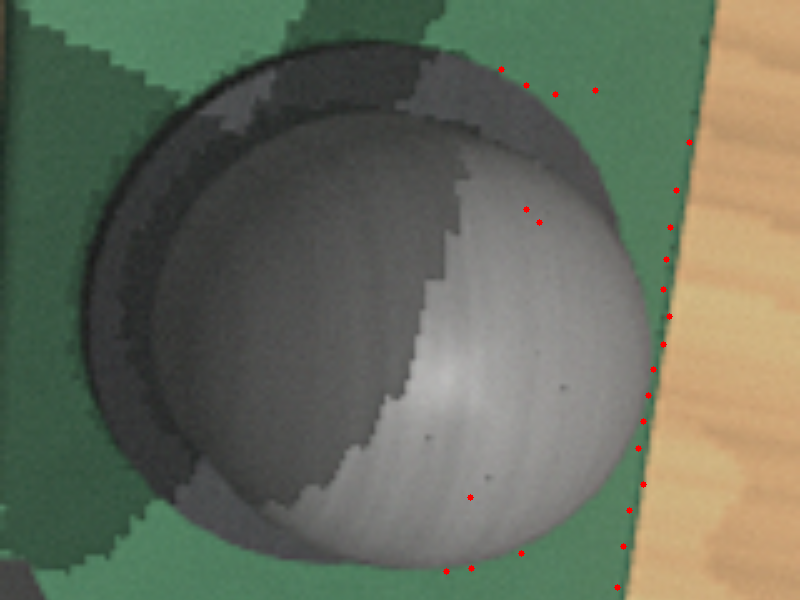

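Run:
```python
from h import *
from scipy.optimize import least_squares
a=np.load('s3.npy');s=dict(tcp_pos=a[:3],tool_rot=a[3:]);c=cam('wrist',s);Rm=R.from_quat(a[3:]).as_matrix()
im=cv2.imread('pics/w3.png');S=cv2.cvtColor(im,cv2.COLOR_BGR2HSV)[:,:,1].astype(np.float32)
pts=[]
for t in np.radians(np.arange(-14,84,4)):
    r=np.arange(35,75,.25);u=461+r*np.cos(t);v=237+r*np.sin(t)
    sv=cv2.remap(S,u.astype(np.float32)[None],v.astype(np.float32)[None],1)[0];i=np.argmax(sv>60);pts.append((u[i],v[i]))
man=[(380+x/5,170+y/5*650/650) for x,y in((430,116),(480,130),(530,160),(575,196),(612,236))]
pts+=man*3
rays=[ray(c,*p) for p in pts]
for fix in(1,0):
  def f(x):
    C=np.array([x[0],x[1],.043]);return np.array([np.linalg.norm(np.cross(C-o,d))/np.linalg.norm(d)-(.032 if fix else x[2]) for o,d in rays])
  q=least_squares(f,[.56,.038,.032][:3-fix],loss='soft_l1',f_scale=.0005)
  print(q.x,Rm.T@(np.r_[q.x[:2],.075]-a[:3])*1e3);print((f(q.x)*1e3).round(1)[:-10])
```

```text
[0.56061472 0.03971621] [75.38567237 -0.12731555 98.25243981]
[ 0.2  0.1  0.1  0.1  0.2 -0.   0.2  0.2  0.1  0.1  0.1  0.2  0.1  0.2
  0.1  0.1  0.2  0.2  0.1 -0.1  0.1 -0.2 -0.1 -0.1 -0.2  1.6  0.8 -0.5
 -0.9 -0.6]
[0.56058081 0.03905345 0.03248621] [7.53858728e+01 2.64146812e-02 9.76068599e+01]
[ 0.2  0.1  0.1  0.1  0.3  0.1  0.3  0.2  0.2  0.2  0.2  0.3  0.2  0.2
  0.1  0.1  0.2  0.1  0.1 -0.2 -0.1 -0.3 -0.3 -0.4 -0.5  1.   0.3 -0.8
 -1.1 -0.7]
```

Call:
arm_command(
  series=[
    [[0, 0, 8, 0.012], [0, 0, 15, 0], [0, -0.2, 20, 0], [0, 0, 20, 0], [0, 0, 17, 0], [0, 0, 12, 0], [0, 0, 6.4, 0], [0, 0, 0, 0], [0, 0, 0, 0], [0, 0, 0, 0]],
  ],
)

```text
t: 8.9
tcp_pos: [0.5616, 0.0406, 0.1505]
tool_rot: [0.541, -0.455, -0.541, -0.455]
force: [0.2, 0.4, -3.0]
finger_gap: 0.431
```

Run:
```python
from h import *
s=status.sense();Rm=R.from_quat(s['tool_rot']).as_matrix();print(s['t'],s['tcp_pos'],s['force'],np.arctan2(-Rm[1,1],-Rm[0,1]))
A=np.array([.5606,.0395,.075]);print('anvil minus plate centre, tool mm',Rm.T@(A-s['tcp_pos'])*1e3-[0,.25,-.4])
```

```text
8.9 [0.56160064 0.04064751 0.15054501] [ 0.17788451  0.35873806 -2.95481643] 0.171427544477889
anvil minus plate centre, tool mm [75.54490452  0.96112577 -0.53132627]
```

Call:
arm_command(
  series=[
    [[5, 0.9, -0.4, 0], [12, 0, 0, 0], [15, 0, 0, 0], [15, 0, 0, 0], [9, 0, 0, 0], [4, 0, 0, 0], [2, 0, 0, 0], [0, 0, 0, 0], [0, 0, 0, 0]],
  ],
)

```text
t: 9.8
tcp_pos: [0.5609, 0.0407, 0.089]
tool_rot: [0.541, -0.455, -0.541, -0.455]
force: [-0.7, 0.9, -1.6]
finger_gap: 0.432
```

Run:
```python
from h import *
for i in range(2):
  s=status.sense();Rm=R.from_quat(s['tool_rot']).as_matrix();print(s['t'],s['tcp_pos'],s['force'])
  A=np.array([.5606,.0395,.075]);print('anvil minus plate centre, tool mm',Rm.T@(A-s['tcp_pos'])*1e3-[0,.25,-.4])
  im=snapshot('scene')[:,:,::-1].copy()
cv2.imwrite('pics/sc2.png',im);cv2.imwrite('pics/sc2c.png',cv2.resize(im[180:360,270:470],(667,600),interpolation=cv2.INTER_CUBIC))
```

```text
9.8 [0.56087383 0.04074703 0.08899594] [-0.73595666  0.87105786 -1.60210196]
anvil minus plate centre, tool mm [13.99579107  0.24916589 -0.77692523]
9.85 [0.56091615 0.04076336 0.08909268] [-0.23128218 -0.75289951 -3.39279094]
anvil minus plate centre, tool mm [14.09243548  0.29657452 -0.78494821]
```

View pics/sc2c.png

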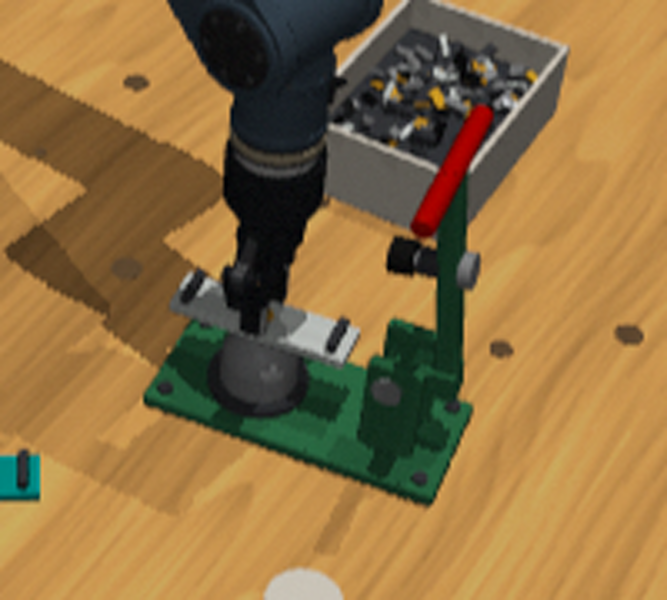

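Call:
arm_command(
  series=[
    [[2, 0.3, -0.6, 0], [2, 0, 0, 0], [1, 0, 0, 0], [0.5, 0, 0, 0], [0, 0, 0, 0], [0, 0, 0, 0]],
  ],
)

```text
t: 10.5
tcp_pos: [0.5602, 0.0402, 0.083]
tool_rot: [-0.541, 0.455, 0.541, 0.455]
force: [-0.1, 0.1, -2.4]
finger_gap: 0.43
```

Call:
arm_command(
  series=[
    [[0.4, 0, 0, 0], [0, 0, 0, 0], [0, 0, 0, 0]],
  ],
)

```text
t: 10.8
tcp_pos: [0.5603, 0.0401, 0.0827]
tool_rot: [0.541, -0.455, -0.541, -0.455]
force: [0.3, 1.0, -1.6]
finger_gap: 0.43
```

Run:
```python
from h import *
for i in range(3):
  s=status.sense();Rm=R.from_quat(s['tool_rot']).as_matrix();print(s['t'],s['tcp_pos'],s['force'],s['ft_torque'])
  A=np.array([.5606,.0395,.075]);print('anvil minus plate centre, tool mm',Rm.T@(A-s['tcp_pos'])*1e3-[0,.25,-.4])
  im=snapshot('scene')
```

```text
10.8 [0.56031984 0.04012236 0.08272508] [ 0.33250568  0.95617355 -1.61134413] [0.01631861 0.06318824 0.04141565]
anvil minus plate centre, tool mm [ 7.72518684 -0.4174805  -0.26036756]
10.85 [0.56032008 0.04018174 0.08272435] [-1.06187694  0.8912955  -1.09796807] [0.03033002 0.03048156 0.03377096]
anvil minus plate centre, tool mm [ 7.72440422 -0.40711114 -0.3194003 ]
10.9 [0.56030114 0.04014307 0.08271046] [ 0.0768954   0.59945296 -1.11754074] [-0.02118406  0.04227136  0.00157984]
anvil minus plate centre, tool mm [ 7.71053168 -0.43255777 -0.28437148]
```

Call:
arm_command(
  series=[
    [[0.3, 0, 0, 0], [0, 0, 0, 0], [0, 0, 0, 0]],
  ],
)

```text
t: 11.25
tcp_pos: [0.5603, 0.0401, 0.0826]
tool_rot: [0.541, -0.455, -0.541, -0.455]
force: [-0.5, -0.2, 1.0]
finger_gap: 0.424
```

Call:
arm_command(
  series=[
    [[0.3, 0, 0, 0], [0, 0, 0, 0], [0, 0, 0, 0]],
  ],
)

```text
t: 11.55
tcp_pos: [0.5604, 0.0402, 0.0825]
tool_rot: [0.541, -0.455, -0.541, -0.455]
force: [-1.8, -1.1, 5.3]
finger_gap: 0.425
```

Call:
arm_command(
  series=[
    [[0, 0, 0, 0], [0, 0, 0, 0]],
  ],
)

```text
t: 11.75
tcp_pos: [0.5603, 0.0401, 0.0824]
tool_rot: [0.541, -0.455, -0.541, -0.455]
force: [-0.8, -0.1, 6.1]
finger_gap: 0.428
```

Call:
arm_command(
  series=[
    [[-0.4, 0, 0, 0], [0, 0, 0, 0], [0, 0, 0, 0]],
  ],
  force=20,
)

```text
t: 12.05
tcp_pos: [0.5604, 0.0402, 0.0825]
tool_rot: [0.541, -0.455, -0.541, -0.455]
force: [-1.1, -0.5, 4.6]
finger_gap: 0.431
```

Call:
arm_command(
  series=[
    [[0, 0, 0, 0], [0, 0, 0, 0], [0, 0, 0, 0]],
  ],
  jaw=46,
)

```text
t: 12.35
tcp_pos: [0.5603, 0.0401, 0.0822]
tool_rot: [0.541, -0.455, -0.541, -0.455]
force: [0.4, -0.6, 1.1]
finger_gap: 0.463
```

Call:
arm_command(
  series=[
    [[0, 0, 0, 0], [0, 0, 0, 0], [0, 0, 0, 0], [0, 0, 0, 0]],
  ],
  jaw=50,
)

```text
t: 12.75
tcp_pos: [0.5602, 0.0401, 0.0824]
tool_rot: [-0.541, 0.455, 0.541, 0.455]
force: [-0.7, -0.5, -0.7]
finger_gap: 0.499
```

Call:
arm_command(
  series=[
    [[0, 0, 0, 0], [0, 0, 0, 0], [0, 0, 0, 0], [0, 0, 0, 0], [0, 0, 0, 0]],
  ],
  jaw=70,
)

```text
t: 13.25
tcp_pos: [0.5603, 0.0402, 0.0825]
tool_rot: [0.541, -0.455, -0.541, -0.455]
force: [0.3, 1.1, -0.3]
finger_gap: 0.7
```

Run:
```python
from h import *
s=status.sense();print(s['tcp_pos'],s['finger_gap'])
w=snapshot('wrist')[:,:,::-1];im=snapshot('scene')[:,:,::-1]
np.save('s4.npy',np.r_[s['tcp_pos'],s['tool_rot']]);cv2.imwrite('pics/w4.png',w)
a=cv2.resize(im[240:330,305:415],(550,450),interpolation=cv2.INTER_CUBIC)[:440]
cv2.imwrite('pics/c4.png',np.hstack([a[:300,:400],cv2.resize(w[:,:],(400,300))]))
H,S,V=cv2.split(cv2.cvtColor(w,cv2.COLOR_BGR2HSV))
k=blob(((S>100)&(H>10)&(H<30)).astype(np.uint8),295,275,355,335);m=cv2.moments(k);print('rivet',m['m10']/m['m00'],m['m01']/m['m00'],'was 324.8,305.6')
k=blob((V<75).astype(np.uint8),270,140,382,180);m=cv2.moments(k);print('lug',m['m10']/m['m00'],m['m01']/m['m00'],'was 325.0,158.9',cv2.boundingRect(k))
```

```text
[0.56025449 0.04016206 0.0824551 ] 0.69958625326849
rivet 324.6529803709706 306.13686295696016 was 324.8,305.6
lug 324.0975485188968 158.67585972080354 was 325.0,158.9 (278, 148, 94, 23)
```

View pics/c4.png

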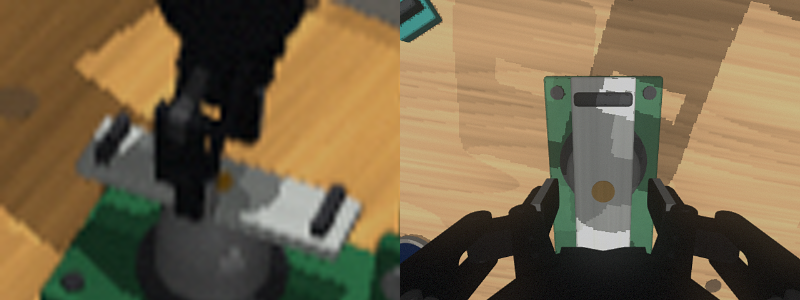

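The plate lies level on the anvil with the rivet unmoved, and the open fingers are clear of it. I raise the gripper and turn to the bar.

Call:
arm_command(
  series=[
    [[-2, 0, 0, 0], [-4, 0, 0, 0], [-8, 0, 0, 0], [-15, 0, 0, 0], [-28, 0, 0, 0], [-40, 0, 0, 0], [-45, 0, 0, 0], [-45, 0, 0, 0], [-45, 0, 0, 0], [-26, 0, 0, 0]],
  ],
)

```text
t: 14.35
tcp_pos: [0.5613, 0.0401, 0.3456]
tool_rot: [0.543, -0.454, -0.539, -0.457]
force: [1.0, -0.1, -0.4]
finger_gap: 0.702
```

Call:
arm_command(
  series=[
    [[0, 0, 0, 0.15], [0, 0, 0, 0.15], [0, 0, 0, 0.15], [0, 0, 0, 0.15], [0, 0, 0, 0.15], [0, 0, 0, 0.15], [0, 0, 0, 0.15], [0, 0, 0, 0.15], [0, 0, 0, 0.15], [0, 0, 0, 0.15]],
  ],
)

```text
t: 15.35
tcp_pos: [0.5599, 0.0402, 0.3411]
tool_rot: [-0.084, 0.702, 0.084, 0.702]
force: [-0.6, 0.5, -1.1]
finger_gap: 0.701
```

Call:
arm_command(
  series=[
    [[0, 0, 0, 0.071], [0, 12, 30, 0], [0, 12, 35, 0], [0, 12, 35, 0], [0, 12, 30, 0], [0, 0, 0, 0], [0, 0, 0, 0]],
  ],
)

```text
t: 16.05
tcp_pos: [0.6796, 0.1099, 0.3402]
tool_rot: [-0.061, 0.705, 0.061, 0.704]
force: [0.5, -0.0, -0.3]
finger_gap: 0.695
```

Run:
```python
from h import *
s=status.sense();Rm=R.from_quat(s['tool_rot']).as_matrix();print(s['t'],s['tcp_pos'],s['q'].round(2))
yw=.172;ex=np.array([np.cos(yw),np.sin(yw),0]);ey=np.array([-ex[1],ex[0],0]);A=np.array([.5606,.0395,0])
q=0;cc,sn=np.cos(1.45-q),np.sin(1.45-q)
B=A+ex*(.115-.205*cc+.04*sn)+ey*.048+np.array([0,0,.085+.205*sn+.04*cc]);print(B,'tool mm',Rm.T@(B-s['tcp_pos'])*1e3,'yaw z',np.arctan2(Rm[1,2],Rm[0,2]))
w=snapshot('wrist')[:,:,::-1];cv2.imwrite('pics/w5.png',w);c=cam('wrist',s)
H,S,V=cv2.split(cv2.cvtColor(w,cv2.COLOR_BGR2HSV));m=((S>150)&((H<8)|(H>172))&(V>60)).astype(np.uint8)
k=blob(m,0,0,640,480);r=cv2.minAreaRect(k);print(r);bx=cv2.boxPoints(r)
print([(Rm.T@(onz(c,u,v,.293)-s['tcp_pos'])*1e3).round(1) for u,v in bx])
```

```text
16.05 [0.67964198 0.10994589 0.34016201] [-0.    0.53  1.12 -0.    1.49 -0.17]
[0.68047179 0.10904258 0.29332627] tool mm [46.83492234 -1.02579835  0.72704653] yaw z 0.1728094297132928
((329.5, 312.5), (175.0, 31.0), 90.0)
[array([47.2, 22.6, -7.3]), array([47.1, 22.6,  9.6]), array([ 47.2, -90.2,  11.3]), array([ 47.2, -90.2,  -8.2])]
```

View pics/w5.png

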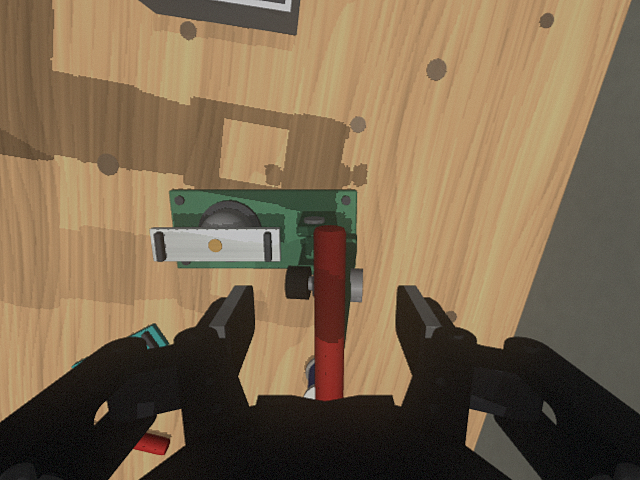

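The bar, at about (330,312), is centred between the open fingers and the plate lies level at (215,245). I descend and grip while working out the arc.

Call:
arm_command(
  series=[
    [[10, -0.5, 1, 0], [14, 0, 0, 0], [14, 0, 0, 0], [14, 0, 0, 0], [10, 0, 0, 0], [4, 0, 0, 0], [0, 0, 0, 0]],
  ],
)

```text
t: 16.8
tcp_pos: [0.6808, 0.1094, 0.2733]
tool_rot: [-0.061, 0.705, 0.061, 0.704]
force: [0.9, -0.0, 0.3]
finger_gap: 0.698
```

Call:
arm_command(
  series=[
    [[0, 0, 0, 0], [0, 0, 0, 0], [0, 0, 0, 0], [0, 0, 0, 0], [0, 0, 0, 0], [0, 0, 0, 0], [0, 0, 0, 0], [0, 0, 0, 0]],
  ],
  jaw=10,
  force=40,
)

```text
t: 17.6
tcp_pos: [0.6819, 0.1095, 0.2753]
tool_rot: [-0.061, 0.704, 0.061, 0.705]
force: [1.9, 1.0, 4.2]
finger_gap: 0.197
```

```bash
cat > arc.py <<'E'
import numpy as np
def P(q): c,s=np.cos(1.45-q),np.sin(1.45-q); return np.array([-(.205*s+.04*c),-.205*c+.04*s])*1e3
def rows(qs):
    p=np.round([P(q) for q in qs],1); return [[round(float(a),1),0,round(float(b),1),0] for a,b in np.diff(p,axis=0)]
E
python3 - <<'E'
from arc import *
qs=np.r_[0,.01,.03,np.linspace(.06,1.40,36),1.42,1.44,1.455]
r=rows(qs)
for i in range(0,len(r),10):print(r[i:i+10])
from h import *
s=status.sense();print(s['tcp_pos'],s['force'],s['finger_gap'])
E
```

```text
[[-0.2, 0, -2.1, 0], [-0.2, 0, -4.2, 0], [-0.2, 0, -6.2, 0], [0.1, 0, -8.0, 0], [0.4, 0, -8.0, 0], [0.6, 0, -8.0, 0], [1.0, 0, -7.9, 0], [1.3, 0, -7.9, 0], [1.6, 0, -7.8, 0], [1.8, 0, -7.8, 0]]
[[2.2, 0, -7.7, 0], [2.5, 0, -7.6, 0], [2.7, 0, -7.5, 0], [3.1, 0, -7.4, 0], [3.3, 0, -7.3, 0], [3.6, 0, -7.1, 0], [3.9, 0, -7.0, 0], [4.1, 0, -6.9, 0], [4.4, 0, -6.6, 0], [4.6, 0, -6.6, 0]]
[[4.9, 0, -6.3, 0], [5.2, 0, -6.1, 0], [5.3, 0, -6.0, 0], [5.6, 0, -5.7, 0], [5.8, 0, -5.5, 0], [6.0, 0, -5.3, 0], [6.2, 0, -5.0, 0], [6.4, 0, -4.8, 0], [6.6, 0, -4.6, 0], [6.7, 0, -4.3, 0]]
[[6.9, 0, -4.0, 0], [7.1, 0, -3.8, 0], [7.1, 0, -3.5, 0], [7.4, 0, -3.2, 0], [7.4, 0, -3.0, 0], [7.5, 0, -2.6, 0], [7.7, 0, -2.4, 0], [7.7, 0, -2.0, 0], [4.1, 0, -1.0, 0], [4.1, 0, -0.9, 0]]
[[3.0, 0, -0.6, 0]]
[0.68193351 0.10948634 0.27534844] [1.87631732 1.03919236 4.18134839] 0.19695507890633487
```

Call:
arm_command(
  series=[
    [[-0.2, 0, -2.1, 0], [-0.2, 0, -4.2, 0], [-0.2, 0, -6.2, 0], [0.1, 0, -8.0, 0], [0.4, 0, -8.0, 0], [0.6, 0, -8.0, 0], [1.0, 0, -7.9, 0], [1.3, 0, -7.9, 0], [1.6, 0, -7.8, 0], [1.8, 0, -7.8, 0]],
  ],
)

```text
t: 18.6
tcp_pos: [0.6136, 0.0975, 0.2682]
tool_rot: [-0.061, 0.704, 0.061, 0.704]
force: [3.8, 1.0, 3.5]
finger_gap: 0.196
```

Call:
arm_command(
  series=[
    [[2.2, 0, -7.7, 0], [2.5, 0, -7.6, 0], [2.7, 0, -7.5, 0], [3.1, 0, -7.4, 0], [3.3, 0, -7.3, 0], [3.6, 0, -7.1, 0], [3.9, 0, -7.0, 0], [4.1, 0, -6.9, 0], [4.4, 0, -6.6, 0], [4.6, 0, -6.6, 0]],
  ],
)

```text
t: 19.6
tcp_pos: [0.5432, 0.0853, 0.2334]
tool_rot: [-0.061, 0.704, 0.061, 0.705]
force: [1.6, -0.9, 3.6]
finger_gap: 0.193
```

Call:
arm_command(
  series=[
    [[4.9, 0, -6.3, 0], [5.2, 0, -6.1, 0], [5.3, 0, -6.0, 0], [5.6, 0, -5.7, 0], [5.8, 0, -5.5, 0], [6.0, 0, -5.3, 0], [6.2, 0, -5.0, 0], [6.4, 0, -4.8, 0], [6.6, 0, -4.6, 0], [6.7, 0, -4.3, 0]],
  ],
)

```text
t: 20.6
tcp_pos: [0.4907, 0.0763, 0.1747]
tool_rot: [-0.061, 0.704, 0.061, 0.705]
force: [5.1, 0.7, 2.9]
finger_gap: 0.196
```

Call:
arm_command(
  series=[
    [[6.9, 0, -4.0, 0], [7.1, 0, -3.8, 0], [7.1, 0, -3.5, 0], [7.4, 0, -3.2, 0], [7.4, 0, -3.0, 0], [0, 0, 0, 0], [0, 0, 0, 0]],
  ],
)

```text
t: 21.3
tcp_pos: [0.4737, 0.0733, 0.1386]
tool_rot: [-0.061, 0.705, 0.061, 0.704]
force: [6.6, 0.9, 1.6]
finger_gap: 0.197
```

```bash
cat > qest.py <<'E'
from h import *
from scipy.optimize import least_squares
def bar(name):
    im=snapshot(name)[:,:,::-1];H,S,V=cv2.split(cv2.cvtColor(im,cv2.COLOR_BGR2HSV));return im,((S>150)&((H<8)|(H>172))&(V>60)).astype(np.uint8)
def kin(g=.019):
    s=status.sense();yw=.172;ex=np.array([np.cos(yw),np.sin(yw),0]);Hh=np.array([.5606,.0395,.085])+ex*.115
    p=s['tcp_pos']+[0,0,g];d=p-Hh;x,z=d@ex,d[2]
    ang=np.arctan2(z,-x); r=np.hypot(x,z)
    a0=np.arctan2(.040,.205)   # at q=1.45
    print('t',s['t'],'q est',1.45-(ang-a0),'r mm',r*1e3,'want',1e3*np.hypot(.205,.04),'force',s['force'].round(1),'gap',s['finger_gap'].round(3),'tcp',s['tcp_pos'].round(4))
E
python3 -c "from qest import *;kin()"
```

```text
Traceback (most recent call last):
  File "qest.py", line 10, in kin
    print('t',s['t'],'q est',1.45-(ang-a0),'r mm',r*1e3,'want',1e3*np.hypot(.205,.04),'force',s['force'].round(1),'gap',s['finger_gap'].round(3),'tcp',s['tcp_pos'].round(4))
                                                                                                                        ^^^^^^^^^^^^^^^^^^^^^
AttributeError: 'float' object has no attribute 'round'
```

```bash
sed -i "s/s\['finger_gap'\].round(3)/round(s['finger_gap'],3)/" qest.py; python3 -c "from qest import *;kin()"
```

```text
t 21.3 q est 1.2859393333805855 r mm 207.95438084923947 want 208.86598574205422 force [6.6 0.9 1.6] gap 0.197 tcp [0.4737 0.0733 0.1386]
```

Call:
arm_command(
  series=[
    [[7.5, 0, -2.6, 0], [7.7, 0, -2.4, 0], [7.7, 0, -2.0, 0], [4.1, 0, -1.0, 0], [4.1, 0, -0.9, 0], [3, 0, -0.6, 0], [0, 0, 0, 0], [0, 0, 0, 0]],
  ],
)

```text
t: 22.1
tcp_pos: [0.4651, 0.0718, 0.1057]
tool_rot: [-0.061, 0.704, 0.061, 0.705]
force: [5.0, 2.4, 11.2]
finger_gap: 0.193
```

```bash
python3 -c "from qest import *;kin()"
```

```text
t 22.1 q est 1.4499825943503182 r mm 207.37010735498131 want 208.86598574205422 force [ 5.   2.4 11.2] gap 0.193 tcp [0.4651 0.0718 0.1057]
```

Call:
arm_command(
  series=[
    [[0.8, 0, 0, 0], [0, 0, 0, 0], [0, 0, 0, 0]],
  ],
)

```text
t: 22.4
tcp_pos: [0.4651, 0.0718, 0.1053]
tool_rot: [-0.061, 0.703, 0.061, 0.706]
force: [3.6, 2.0, 14.4]
finger_gap: 0.196
```

Call:
arm_command(
  series=[
    [[0.8, 0, 0, 0], [0, 0, 0, 0], [0, 0, 0, 0]],
  ],
)

```text
t: 22.7
tcp_pos: [0.465, 0.0718, 0.1048]
tool_rot: [-0.061, 0.703, 0.061, 0.705]
force: [3.9, 1.5, 17.0]
finger_gap: 0.198
```

Run:
```python
from qest import *
kin();im=snapshot('scene')[:,:,::-1]
cv2.imwrite('pics/c6.png',cv2.resize(im[210:340,290:430],(646,600),interpolation=cv2.INTER_CUBIC))
```

```text
t 22.7 q est 1.45444230417201 r mm 207.33805361008592 want 208.86598574205422 force [ 3.9  1.5 17. ] gap 0.198 tcp [0.465  0.0718 0.1048]
```

View pics/c6.png

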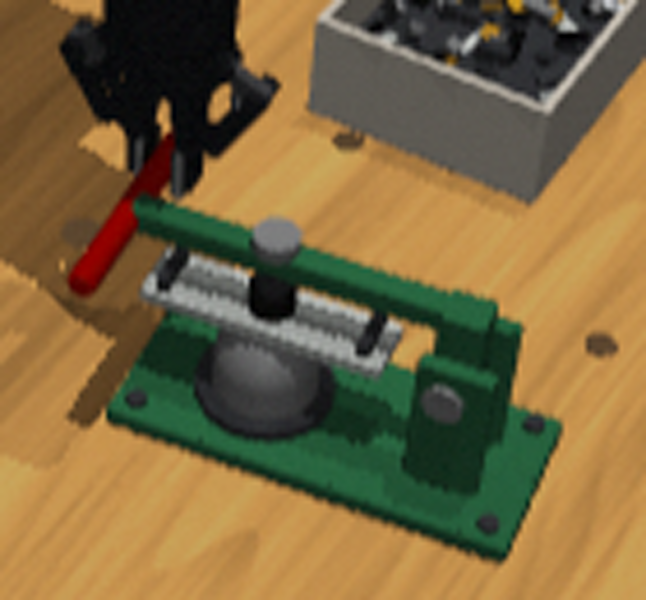

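The arm is down against its stop: 17 N, still rising per step, and the pad sits on the plate's middle at crop (272,295). The plate is level. I hold, then ease back.

Call:
arm_command(
  series=[
    [[0, 0, 0, 0], [0, 0, 0, 0], [0, 0, 0, 0], [0, 0, 0, 0], [0, 0, 0, 0], [0, 0, 0, 0], [0, 0, 0, 0], [0, 0, 0, 0], [0, 0, 0, 0], [0, 0, 0, 0]],
  ],
)

```text
t: 23.75
tcp_pos: [0.465, 0.0718, 0.1048]
tool_rot: [-0.061, 0.703, 0.061, 0.706]
force: [2.8, 2.6, 17.0]
finger_gap: 0.194
```

Call:
arm_command(
  series=[
    [[0, 0, 0, 0], [0, 0, 0, 0], [0, 0, 0, 0], [-0.4, 0, 0, 0], [-0.4, 0, 0, 0], [-0.4, 0, 0, 0], [-0.4, 0, 0, 0], [0, 0, 0, 0]],
  ],
)

```text
t: 24.55
tcp_pos: [0.4651, 0.0718, 0.1058]
tool_rot: [-0.061, 0.703, 0.061, 0.706]
force: [3.7, 2.1, 11.2]
finger_gap: 0.195
```

Run:
```python
from arc import *
qs=np.r_[1.455,1.45,1.444,1.438,1.431,1.424,1.416,1.408,1.40,1.39,1.378,np.linspace(1.36,.06,50),.045,.03,.02,.012,.006,.002,0]
r=rows(qs);print(len(r))
for i in range(0,len(r),10):print(r[i:i+10])
from qest import *;kin()
```

```text
67
[[-1.0, 0, 0.2, 0], [-1.2, 0, 0.2, 0], [-1.3, 0, 0.3, 0], [-1.4, 0, 0.3, 0], [-1.4, 0, 0.3, 0], [-1.6, 0, 0.4, 0], [-1.7, 0, 0.4, 0], [-1.6, 0, 0.4, 0], [-2.0, 0, 0.5, 0], [-2.4, 0, 0.6, 0]]
[[-3.7, 0, 1.0, 0], [-5.3, 0, 1.6, 0], [-5.2, 0, 1.8, 0], [-5.2, 0, 1.9, 0], [-5.2, 0, 2.0, 0], [-5.1, 0, 2.2, 0], [-5.0, 0, 2.3, 0], [-5.0, 0, 2.4, 0], [-4.9, 0, 2.6, 0], [-4.8, 0, 2.7, 0]]
[[-4.8, 0, 2.8, 0], [-4.7, 0, 3.0, 0], [-4.6, 0, 3.0, 0], [-4.5, 0, 3.2, 0], [-4.5, 0, 3.3, 0], [-4.3, 0, 3.5, 0], [-4.3, 0, 3.5, 0], [-4.2, 0, 3.7, 0], [-4.0, 0, 3.7, 0], [-4.0, 0, 3.9, 0]]
[[-3.9, 0, 4.0, 0], [-3.7, 0, 4.1, 0], [-3.7, 0, 4.1, 0], [-3.5, 0, 4.3, 0], [-3.4, 0, 4.4, 0], [-3.3, 0, 4.4, 0], [-3.2, 0, 4.6, 0], [-3.0, 0, 4.6, 0], [-3.0, 0, 4.7, 0], [-2.8, 0, 4.8, 0]]
[[-2.7, 0, 4.8, 0], [-2.5, 0, 4.9, 0], [-2.5, 0, 5.0, 0], [-2.2, 0, 5.0, 0], [-2.2, 0, 5.2, 0], [-2.0, 0, 5.1, 0], [-1.9, 0, 5.2, 0], [-1.7, 0, 5.3, 0], [-1.6, 0, 5.3, 0], [-1.5, 0, 5.3, 0]]
[[-1.3, 0, 5.4, 0], [-1.2, 0, 5.4, 0], [-1.0, 0, 5.5, 0], [-0.9, 0, 5.4, 0], [-0.7, 0, 5.5, 0], [-0.6, 0, 5.6, 0], [-0.5, 0, 5.5, 0], [-0.3, 0, 5.5, 0], [-0.1, 0, 5.5, 0], [-0.1, 0, 5.6, 0]]
[[0.1, 0, 3.1, 0], [0.1, 0, 3.1, 0], [0.1, 0, 2.1, 0], [0.1, 0, 1.7, 0], [0.1, 0, 1.3, 0], [0.0, 0, 0.8, 0], [0.1, 0, 0.4, 0]]
t 24.55 q est 1.4494828172739953 r mm 207.37250751991235 want 208.86598574205422 force [ 3.7  2.1 11.2] gap 0.195 tcp [0.4651 0.0718 0.1058]
```

Call:
arm_command(
  series=[
    [[-1.0, 0, 0.2, 0], [-1.2, 0, 0.2, 0], [-1.3, 0, 0.3, 0], [-1.4, 0, 0.3, 0], [-1.4, 0, 0.3, 0], [-1.6, 0, 0.4, 0], [-1.7, 0, 0.4, 0], [-1.6, 0, 0.4, 0], [-2.0, 0, 0.5, 0], [-2.4, 0, 0.6, 0]],
  ],
)

```text
t: 25.55
tcp_pos: [0.4682, 0.0723, 0.1201]
tool_rot: [-0.061, 0.704, 0.061, 0.705]
force: [8.7, 1.4, -1.0]
finger_gap: 0.197
```

Call:
arm_command(
  series=[
    [[-3.7, 0, 1.0, 0], [-5.3, 0, 1.6, 0], [-5.2, 0, 1.8, 0], [-5.2, 0, 1.9, 0], [-5.2, 0, 2.0, 0], [-5.1, 0, 2.2, 0], [-5.0, 0, 2.3, 0], [-5.0, 0, 2.4, 0], [-4.9, 0, 2.6, 0], [-4.8, 0, 2.7, 0]],
  ],
)

```text
t: 26.55
tcp_pos: [0.4892, 0.076, 0.169]
tool_rot: [-0.06, 0.704, 0.061, 0.705]
force: [11.0, 2.8, -5.9]
finger_gap: 0.193
```

Call:
arm_command(
  series=[
    [[-4.8, 0, 2.8, 0], [-4.7, 0, 3.0, 0], [-4.6, 0, 3.0, 0], [-4.5, 0, 3.2, 0], [-4.5, 0, 3.3, 0], [-4.3, 0, 3.5, 0], [-4.3, 0, 3.5, 0], [-4.2, 0, 3.7, 0], [-4.0, 0, 3.7, 0], [-4.0, 0, 3.9, 0]],
  ],
)

```text
t: 27.55
tcp_pos: [0.5203, 0.0815, 0.2114]
tool_rot: [-0.061, 0.706, 0.061, 0.703]
force: [8.8, 0.6, -6.6]
finger_gap: 0.195
```

```bash
python3 -c "from qest import *;kin()"
```

```text
t 27.55 q est 0.8647495897677715 r mm 207.12394323663273 want 208.86598574205422 force [ 8.8  0.6 -6.6] gap 0.195 tcp [0.5203 0.0815 0.2114]
```

Call:
arm_command(
  series=[
    [[-3.9, 0, 4.0, 0], [-3.7, 0, 4.1, 0], [-3.7, 0, 4.1, 0], [-3.5, 0, 4.3, 0], [-3.4, 0, 4.4, 0], [-3.3, 0, 4.4, 0], [-3.2, 0, 4.6, 0], [-3.0, 0, 4.6, 0], [-3.0, 0, 4.7, 0], [-2.8, 0, 4.8, 0]],
  ],
)

```text
t: 28.55
tcp_pos: [0.5639, 0.0891, 0.2478]
tool_rot: [-0.061, 0.705, 0.061, 0.704]
force: [2.2, -1.4, -2.5]
finger_gap: 0.196
```

Call:
arm_command(
  series=[
    [[-2.7, 0, 4.8, 0], [-2.5, 0, 4.9, 0], [-2.5, 0, 5.0, 0], [-2.2, 0, 5.0, 0], [-2.2, 0, 5.2, 0], [-2.0, 0, 5.1, 0], [-1.9, 0, 5.2, 0], [-1.7, 0, 5.3, 0], [-1.6, 0, 5.3, 0], [-1.5, 0, 5.3, 0]],
  ],
)

```text
t: 29.55
tcp_pos: [0.6151, 0.098, 0.2683]
tool_rot: [-0.061, 0.705, 0.061, 0.704]
force: [-1.8, -1.1, 3.1]
finger_gap: 0.197
```

Call:
arm_command(
  series=[
    [[-1.3, 0, 5.4, 0], [-1.2, 0, 5.4, 0], [-1.0, 0, 5.5, 0], [-0.9, 0, 5.4, 0], [-0.7, 0, 5.5, 0], [-0.6, 0, 5.6, 0], [-0.5, 0, 5.5, 0], [-0.3, 0, 5.5, 0], [-0.1, 0, 5.5, 0], [-0.1, 0, 5.6, 0]],
  ],
)

```text
t: 30.55
tcp_pos: [0.6692, 0.1074, 0.275]
tool_rot: [-0.061, 0.705, 0.061, 0.704]
force: [-0.1, -0.5, -0.3]
finger_gap: 0.193
```

```bash
python3 -c "from qest import *;kin()"
```

```text
t 30.55 q est 0.05454415144634628 r mm 208.9883590982134 want 208.86598574205422 force [-0.1 -0.5 -0.3] gap 0.193 tcp [0.6692 0.1074 0.275 ]
```

Call:
arm_command(
  series=[
    [[0.1, 0, 3.1, 0], [0.1, 0, 3.1, 0], [0.1, 0, 2.1, 0], [0.1, 0, 1.7, 0], [0.1, 0, 1.3, 0], [0, 0, 0.8, 0], [0.1, 0, 0.4, 0], [0, 0, 0, 0], [0, 0, 0, 0]],
  ],
)

```text
t: 31.45
tcp_pos: [0.6813, 0.1095, 0.2745]
tool_rot: [-0.061, 0.704, 0.061, 0.705]
force: [-0.6, 1.0, 0.4]
finger_gap: 0.194
```

Call:
arm_command(
  series=[
    [[0, 0, 0.5, 0], [0, 0, 0.5, 0], [0, 0, 0, 0], [0, 0, 0, 0]],
  ],
)

```text
t: 31.85
tcp_pos: [0.6819, 0.1096, 0.2744]
tool_rot: [-0.061, 0.705, 0.061, 0.704]
force: [-1.3, 1.2, 1.5]
finger_gap: 0.195
```

```bash
python3 -c "from qest import *;kin()"
```

```text
t 31.85 q est -0.007303068377686683 r mm 209.05726250250493 want 208.86598574205422 force [-1.3  1.2  1.5] gap 0.195 tcp [0.6819 0.1096 0.2744]
```

Call:
arm_command(
  series=[
    [[0, 0, 0.5, 0], [0, 0, 0.5, 0], [0, 0, 0, 0], [0, 0, 0, 0]],
  ],
)

```text
t: 32.25
tcp_pos: [0.6824, 0.1097, 0.2744]
tool_rot: [-0.061, 0.705, 0.061, 0.704]
force: [-4.5, 1.0, 1.9]
finger_gap: 0.194
```

Call:
arm_command(
  series=[
    [[0, 0, 0, 0], [0, 0, 0, 0], [0, 0, 0, 0]],
  ],
  jaw=24,
  force=20,
)

```text
t: 32.55
tcp_pos: [0.6838, 0.1097, 0.2745]
tool_rot: [-0.061, 0.704, 0.061, 0.705]
force: [-1.7, 0.1, 0.7]
finger_gap: 0.239
```

Call:
arm_command(
  series=[
    [[0, 0, 0, 0], [0, 0, 0, 0], [0, 0, 0, 0], [0, 0, 0, 0]],
  ],
  jaw=35,
)

```text
t: 32.95
tcp_pos: [0.6835, 0.1096, 0.2745]
tool_rot: [-0.061, 0.704, 0.061, 0.705]
force: [-0.2, 0.3, -1.0]
finger_gap: 0.35
```

Call:
arm_command(
  series=[
    [[0, 0, 0, 0], [0, 0, 0, 0], [0, 0, 0, 0], [0, 0, 0, 0], [0, 0, 0, 0]],
  ],
  jaw=70,
)

```text
t: 33.45
tcp_pos: [0.6831, 0.1097, 0.2744]
tool_rot: [-0.061, 0.704, 0.061, 0.705]
force: [0.4, -0.3, 0.6]
finger_gap: 0.699
```

Call:
arm_command(
  series=[
    [[-2, 0, 0, 0], [-6, 0, 0, 0], [-12, 0, 0, 0], [-20, 0, 0, 0], [-25, 0, 0, 0], [-25, 0, 0, 0], [-15, 0, 0, 0], [0, 0, 0, 0], [0, 0, 0, 0]],
  ],
)

```text
t: 34.35
tcp_pos: [0.6831, 0.1097, 0.38]
tool_rot: [-0.061, 0.704, 0.061, 0.705]
force: [-0.3, -1.4, -0.0]
finger_gap: 0.695
```

Run:
```python
from qest import *
s=status.sense();c=cam('wrist',s);w=snapshot('wrist')[:,:,::-1];im=snapshot('scene')[:,:,::-1]
print(s['t'],s['tcp_pos'],s['force'])
a=cv2.resize(im[200:340,290:430],(600,600),interpolation=cv2.INTER_CUBIC)[:,:430]
cv2.imwrite('pics/c7.png',np.hstack([a,cv2.resize(w[100:400,60:400],(370,326)) if 0 else cv2.resize(w[60:420,60:430],(370,600))]))
Rm=R.from_quat(s['tool_rot']).as_matrix()
H,S,V=cv2.split(cv2.cvtColor(w,cv2.COLOR_BGR2HSV));k=blob(((S>150)&((H<8)|(H>172))&(V>60)).astype(np.uint8),200,100,450,400);r=cv2.minAreaRect(k)
b=onz(c,*r[0],.293);ex=np.array([np.cos(.172),np.sin(.172),0]);print('bar x in press',(b-[.5606,.0395,0])@ex)
o=cv2.imread('pics/scene0.png')
d=cv2.absdiff(im,o).max(2)>40;d[:, :300]=0;d[:150]=0
def red(i):
    H,S,V=cv2.split(cv2.cvtColor(i,cv2.COLOR_BGR2HSV));k=blob(((S>150)&((H<8)|(H>172))&(V>60)).astype(np.uint8),380,200,430,270);return cv2.minAreaRect(k)
print(red(o),red(im))
```

```text
34.35 [0.68306791 0.10972572 0.38000005] [-0.25101822 -1.37629438 -0.04570413]
bar x in press 0.13048287110134776
((405.299072265625, 230.65553283691406), (7.523598670959473, 43.82851028442383), 27.47443199157715) ((405.1000671386719, 230.80003356933594), (7.155416965484619, 43.37971496582031), 26.56505012512207)
```

View pics/c7.png

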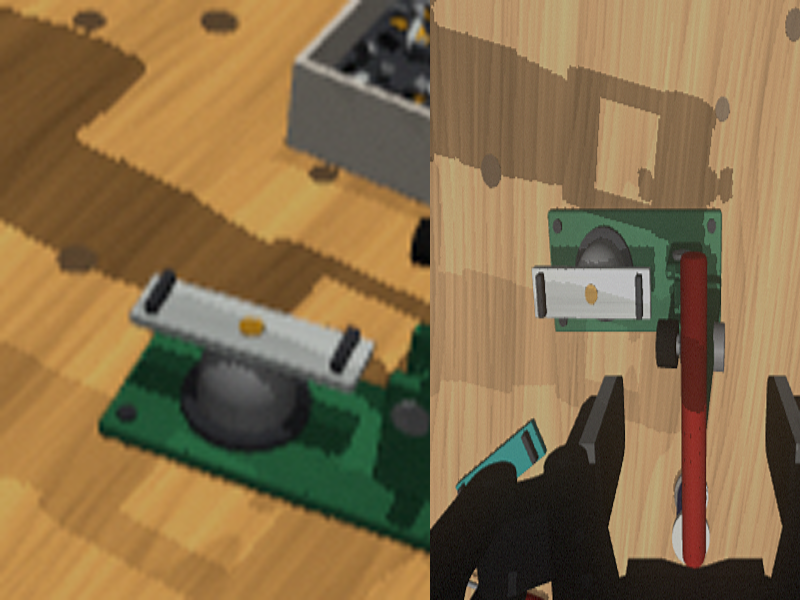

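The plate lies level on the anvil with the rivet at crop (252,327). The bar is home: its centre in the scene picture is (405.1,230.8), against (405.3,230.7) at the start. The gripper is clear of everything, so I hand in.

```bash
python3 -c "
from station import ticket
print(ticket.sign_off())"
```

```text
the job is handed in; nothing more can be done
None
```

I balanced the small aluminium plate, lugs up, on the anvil and released it. I then pulled the press bar down to its stop, held it there for over a second, and eased it back up to home over about 7 s while gripping it throughout. The job was handed in at about 34 s of the 72 s allowed.

- **Plate:** it settled gently, with about 8 N at contact. It lay level after the release, under the pad, and in the last pictures.
- **Press down:** the angle worked out from the gripper's position was about 1.45 rad. The force rose to 17 N, above the 10 N the press should need, which indicates the stop. The picture showed the pad on the middle of the plate.
- **Press home:** the bar is within 0.3 px of its starting position in the scene picture. A slight push before I let go met the home stop.
- **Other objects:** I did not go near the screwdriver, bin or spool, but I did not measure their positions again at the end.
- **Disagreement:** the anvil fit and the base edges differed by 1 to 2 mm. I used the fit, and the plate balanced.

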